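Bring the tilting painting stand down level with its hydraulic hand lever

ROBOT

A 7-joint arm with a two-finger parallel gripper is mounted at the origin on the work surface. World frame = base frame: x ahead of the robot, y to its left, z up, the work surface at z = 0. Lengths are in m, angles in rad, forces in N, time in s.
With the tool pointing down it reaches from about 0.35 to 0.9 m from the base axis. Payload 8.1 kg.
Tool frame: the origin (TCP) lies midway between the tips of the shut fingers; the grasp point (between the pads) lies 19 mm behind it; z points along the fingers, y is the line along which they close (so a half turn about z gives the same grasp; the last joint's range is limited). The gripper opens to 92 mm and grips with 3 to 60 N. Pads are 19 mm wide; open, the fingers measure 130 mm over their backs; the gripper's body (75 mm by 190 mm) begins 47 mm behind the grasp point.
Start: joints at [1.013, 0.434, 0.025, 1.573, -0.012, 1.134, -0.075], TCP at [0.275, -0.561, 0.227] pointing down, gripper open.
Joint ranges: [-2.62, 2.62], [-0.44, 2.09], [-1.27, 1.32], [0.08, 2.57], [-1.32, 4.46], [0.12, 2], [-2.74, 2.74]. Speed limits (rad/s): [2.22, 2.22, 3.01, 3.01, 3.14, 3.14, 3.14].

INTERFACE

Orientations are given as a rotation vector (axis times angle).
In Python, from cell import arm gives the robot as it stands.
- The arm moves only by the tool carry_out, never from a script. Its arguments are lists of equal length, an entry for each row: "claw": the finger opening in cm, from 0 to 9.18; "delta_pos": the shift along the tool's x, y, z in cm, a list of three; "angular": the turn, a rotation vector about the tool's x, y, z in rad, a list of three. In form: {"claw": [claw, ...], "delta_pos": [[dx, dy, dz], ...], "angular": [[ax, ay, az], ...]}. A call has 1 to 20 rows; each row shifts and turns the commanded pose from where the row before left it, along the tool's axes as they then stand; what a row does not reach is not made up. A row lasts 1/10 s, in which the tool goes at most 50 mm and 8.59 degrees, less where a joint would pass 70% of its speed; a pose out of reach is approached as far as the arm can. A call with a gripper value outside its range is refused whole. The fingers move at their own pace and stop on an object; "force" is the grip in N (left out, the last holds). Time passes only in rows, so rows that do not move let the fingers close. It gives the time, the measured TCP pose, the force, the opening and the grip force at its end, in the units of the state.
- arm.observe(): the state, without advancing time (a new reading comes with each control period).
- arm.get_image(name): name is "scene" or "top" or "wrist"; returns a dict with "frame" (480x640x3 uint8, red, green, blue), "mtx" (3x3 intrinsics, pixels), "dist" ([k1, k2, p1, p2, k3] as OpenCV has them; the pictures are not rectified), "T" (4x4, takes a point from camera to world coordinates). Camera axes: x right, y down, z forward; pixel columns grow to the right and rows downward; lengths in m; the calibration is good to about 2 mm. A picture is of the moment at which its call begins. There is no depth.
- arm.sign_off(): hands the job in; it is judged then, once.
Trained networks look in a picture, given as the dict that the camera call returned (one of the last four; its "shot" number tells which), for a name from the list of things; names that differ only in an ending like _2 or _b are one class to them, and where a whole thing is asked for, a point or a joint stands for the part that bears it (a point fixed in the world has none). Each returns a list of dicts, best first, with "conf" (0 to 1); they miss things now and then, are a little off and sometimes report something else, mostly with a low value. They report only what shows in the picture. A call takes as long as a camera call. They do not tell look-alikes from the thing itself.
- arm.look_for(label, picture): "centre" ([column, row] as shares, 0 to 1, of the picture: columns of its width, rows of its height, amid what is visible of it).
- arm.trace(label, picture): "region" (480x640 bool, what is visible of it) and "centre" ([column, row] as shares, 0 to 1, of the picture: columns of its width, rows of its height, amid what is visible of it).
- arm.place_of(label, picture): "centre" ([column, row] as shares, 0 to 1, of the picture: columns of its width, rows of its height: a listed point, or the origin of a listed thing).
The state is a dict: "clock": time; "joints": joint angles; "dq": joint speeds; "joint_efforts": joint torques, N m; "position": TCP position; "ee_rot": TCP orientation; "force": force on the tool from outside, world axes, zero at the start; "ft_torque": the same for the moment, N m; "width": opening from 0.0 (shut) to 1.0 (fully open); "gripper_force": force on a finger pad.
Only numpy, scipy, OpenCV 4.12 (cv2) and the standard library are available. Lean on these libraries where they do the work, as an engineer would, in place of code of your own. Each camera call takes 0.05 s, during which the arm holds its last target. There are 200 camera calls.

TASK

The painting on the tilting stand has to lie level so that the wet paint does not run: push the stand's spring-centred hydraulic lever over, away from you, and hold it there while the board comes down, then let the lever spring back to its centre when the board is level. If the board goes past level, bring it back with the lever. Do not touch the stand or the painting on it, and leave the other things on the table where they stand.

Things in the scene. Friction and masses are not known exactly. Their poses are not given: they have to be found in the camera images.
- valve: hydraulic hand valve bolted to the table, left or right of the stand: 90 mm square grey foot, 50 mm square column, dark steel valve body 84 (x) x 46 (y) mm with its top 110 mm up, round spring caps out to 60 mm either way along x. Origin: centre of the foot, on the table; its level x axis points away from the robot (within 20 degrees) and is the way the lever is pushed; z up. Fixed
- lever_pivot (a point): pivot of the hand lever, 100 mm straight above the valve's origin; fixed; its axes are those of the valve. The lever swings in the valve's upright x-z plane through it
- lever_knob (a point): centre of the lever's black ball knob, 34 mm across, on a 10 mm steel rod. It moves with the lever, 122 mm from the pivot: 222 mm above the table when the lever is centred
- lever (a joint): lean of the lever, rad: 0 centred (upright to within 0.03 rad), + when the knob leans to the valve's +x, away from the robot; stops at +-0.45. Sprung: 12 N at the knob at the stop, less in proportion; let go, it recentres in 0.3 s. Within 0.1 of centre the board is locked; beyond, it turns the way the lever leans: 0.03 rad/s at 0.2, 0.07 at 0.3, 0.12 at 0.43
- board (a joint): tilt of the board, rad, about the stand's y axis: 0 level; negative: far edge high, painting leaning towards the robot (it starts at -0.55 to -0.25); positive: far edge low; stops at +-0.62. A lever lean to + raises this value, to - lowers it; with the lever centred the board stays where it is
- stand: tilting painting stand: grey base 240 (x) x 360 (y) x 10 mm, two cheek plates 173 mm tall at y = +-150 mm, a round aluminium rotary actuator 80 mm across outside the -y cheek, out to y = -208 mm; between the cheeks the tilting board with the painting. Origin: centre of the base, on the table; x points away from the robot (within 7 degrees), z up. Fixed
- tilt_axis (a point): middle of the board's level tilt axis, 150 mm above the stand's origin; fixed, with the stand's axes (the tilt axis is y). The plywood board is 300 (x) x 260 (y) mm, the painted panel clipped on it 250 x 210 mm with its face 21 mm above the axis; the board's edges rise at most 110 mm above the axis
- brush_pot: white ceramic pot, 90 mm across and 115 mm tall, with three brushes standing in it to 200 mm; origin: centre of its underside (leave it alone)
- saucer: white saucer, 140 mm across, 18 mm tall; origin: centre of its underside (leave it alone)
- cup: white tea cup with a handle, 72 mm across, 62 mm tall, on the saucer; origin: centre of its underside (leave it alone)
- brush: loose flat paint brush lying on the table, 160 mm long; origin: its middle, on the table (leave it alone)
- jar: amber glass varnish jar with a metal lid, 64 mm across, 85 mm tall; origin: centre of its underside (leave it alone)
- tin: plain metal tin, 80 mm across, 95 mm tall; origin: centre of its underside (leave it alone)
- block: cork sanding block, 105 x 62 x 32 mm; origin: centre of its underside (leave it alone)
- bracelet: ring of small wooden beads lying flat, 81 mm across, 15 mm tall; origin: its centre, on the table (leave it alone)
Things that resemble listed ones, but are neither listed nor needed, are in the scene too. What is shaped like the valve but purple is not meant.

How it is judged:
On the way:
1. the lever is held over, away from the robot (beyond 0.15 rad for 0.3 s) (value of joint lever above 0.15 rad), for 0.3 s.
At the end, for the whole second after the job is handed in: the board is level to within 0.06 rad (3.4 degrees) and at rest, and the lever is back at its centre (within 0.06 rad) (value of joint board between -0.06 and 0.06 rad and velocity of joint board between -0.01 and 0.01 rad/s and value of joint lever between -0.06 and 0.06 rad); the robot touches nothing.
It fails at once if the robot touches the stand, its board or the painting (over 0.5 N) (contact force between stand and the arm above 0.5 N or contact force between stand and the fingers above 0.5 N).
It fails at once if another thing on the table is shifted by more than 30 mm or tipped over (distance of any of brush_pot, saucer, cup, brush, jar, tin, block, bracelet from where it was at the start of the episode above 0.03 m or angle between any of brush_pot, saucer, cup, jar, tin, block's own z axis and vertical above 0.35 rad).
It also fails if it takes over 45 s, if anything falls off the work surface, if the arm or the gripper's body presses on something with over 40 N, if the wrist force passes 120 N, or if a joint passes its speed limit or range.

## Working session

There is one attempt and no reset: what is moved stays moved. The work goes in short steps, Python scripts to look and compute and a tool call to move; the robot and the scene stay as the last step left them, time stands still between calls to the robot, and variables do not carry over. Pictures are saved under pics/ and viewed, at most 10 in all, crops included, and the job is handed in when it is done.

Besides the shell and the picture viewer there is one more tool, called as name(argument=value, ...) on one line, values as JSON. carry_out: Moves the arm, as the interface text tells. Its arguments: {"type":"object","properties":{"claw":{"type":"array","items":{"type":"number"}},"delta_pos":{"type":"array","items":{"type":"array","items":{"type":"number"}}},"angular":{"type":"array","items":{"type":"array","items":{"type":"number"}}},"force":{"type":"number"}},"required":["claw","delta_pos","angular"]}

```bash
mkdir -p pics; cat > h.py <<'E'
import numpy as np, cv2
from cell import arm
from scipy.spatial.transform import Rotation as R
def shot(n,fn=None):
    p=arm.get_image(n)
    if fn: cv2.imwrite('pics/'+fn,p['frame'][:,:,::-1])
    return p
def ray(p,c):
    uv=np.array([[[c[0]*640,c[1]*480]]],float)
    u=cv2.undistortPoints(uv,np.array(p['mtx']),np.array(p['dist']))[0,0]
    T=np.array(p['T']);d=T[:3,:3]@[u[0],u[1],1];return T[:3,3],d/np.linalg.norm(d)
def atz(p,c,z):
    o,d=ray(p,c);return o+d*(z-o[2])/d[2]
def proj(p,X):
    T=np.linalg.inv(np.array(p['T']));r,_=cv2.Rodrigues(T[:3,:3])
    return cv2.projectPoints(np.array(X,float).reshape(-1,1,3),r,T[:3,3],np.array(p['mtx']),np.array(p['dist']))[0][:,0]
E
python3 - <<'E'
from h import *
print(arm.observe())
for n in('scene','top'):
    p=shot(n,n+'0.png')
    for l,z in(('valve',0),('lever_pivot',.1),('lever_knob',.222),('stand',0),('tilt_axis',.15),('brush_pot',0),('cup',0.01),('jar',0),('tin',0),('block',0),('bracelet',0),('brush',0)):
        for r in arm.place_of(l,p)[:3]: print(n,l,round(r['conf'],2),(np.array(r['centre'])*[640,480]).round(),atz(p,r['centre'],z).round(3))
E
```

```text
{'clock': 0.0, 'joints': array([ 1.01339832,  0.43519948,  0.02496618,  1.57407696, -0.01155143,
        1.13400652, -0.07506215]), 'dq': array([ 0.00198856,  0.00060938, -0.00134088, -0.00045553,  0.00014007,
       -0.00177421, -0.00092749]), 'joint_efforts': array([-1.15614755e-03, -6.67845654e+01,  9.84886140e-01, -3.14465761e+01,
       -6.06257049e-02,  4.29037982e-02,  1.37031102e-04]), 'position': array([ 0.27426769, -0.56104717,  0.2259673 ]), 'ee_rot': array([-3.05929924e+00, -7.07918172e-01,  8.20536207e-04]), 'force': array([ 0.11950244, -0.39578728,  0.31324731]), 'ft_torque': array([ 0.02493551,  0.01207558, -0.06538753]), 'gripper_force': 0.0, 'width': 1.0050253607188107}
scene valve 0.71 [387. 233.] [0.442 0.368 0.   ]
scene valve 0.71 [328. 222.] [0.242 0.296 0.   ]
scene valve 0.23 [286. 415.] [ 0.651 -0.365  0.   ]
scene lever_pivot 0.66 [384. 211.] [0.436 0.342 0.1  ]
scene lever_pivot 0.65 [386. 174.] [0.302 0.565 0.1  ]
scene lever_pivot 0.63 [328. 197.] [0.24  0.298 0.1  ]
scene lever_knob 0.74 [330. 167.] [0.255 0.284 0.222]
scene lever_knob 0.69 [386. 173.] [
[... 729 characters left out ...]
lever_pivot 0.75 [205. 329.] [0.252 0.287 0.1  ]
top lever_pivot 0.62 [182. 252.] [0.437 0.352 0.1  ]
top lever_knob 0.78 [195. 334.] [0.248 0.28  0.222]
top lever_knob 0.59 [166. 248.] [0.432 0.352 0.222]
top tilt_axis 0.65 [328. 157.] [ 0.659 -0.002  0.15 ]
top brush_pot 0.89 [449. 242.] [ 0.477 -0.314  0.   ]
top brush_pot 0.35 [470. 177.] [ 0.651 -0.374  0.   ]
top cup 0.56 [291. 269.] [0.404 0.094 0.01 ]
top cup 0.46 [517. 249.] [ 0.46 -0.49  0.01]
top jar 0.86 [184. 181.] [0.637 0.387 0.   ]
top tin 0.73 [470. 178.] [ 0.65  -0.376  0.   ]
top block 0.81 [143. 270.] [0.396 0.484 0.   ]
top bracelet 0.74 [513. 249.] [ 0.46  -0.483  0.   ]
top brush 0.73 [385. 275.] [ 0.393 -0.147  0.   ]
```

```bash
python3 - <<'E'
import cv2,numpy as np
s=cv2.imread('pics/scene0.png');t=cv2.imread('pics/top0.png')
a=cv2.resize(s[130:280,290:440],(600,600),interpolation=cv2.INTER_CUBIC)
cv2.imwrite('pics/c1.png',a)
E
```

```text
(no output)
```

View pics/scene0.png

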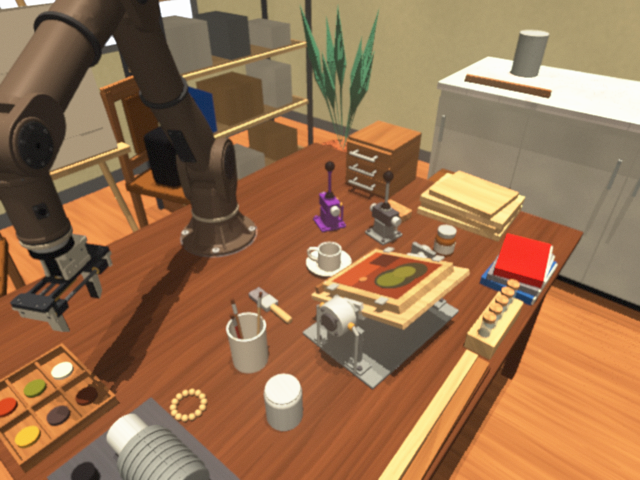

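View pics/top0.png

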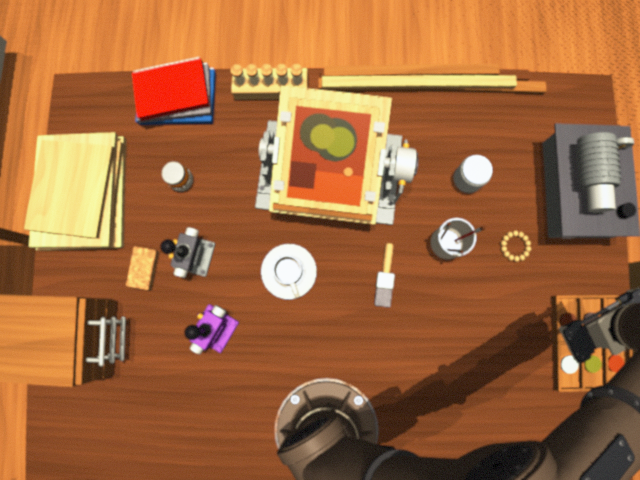

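View pics/c1.png

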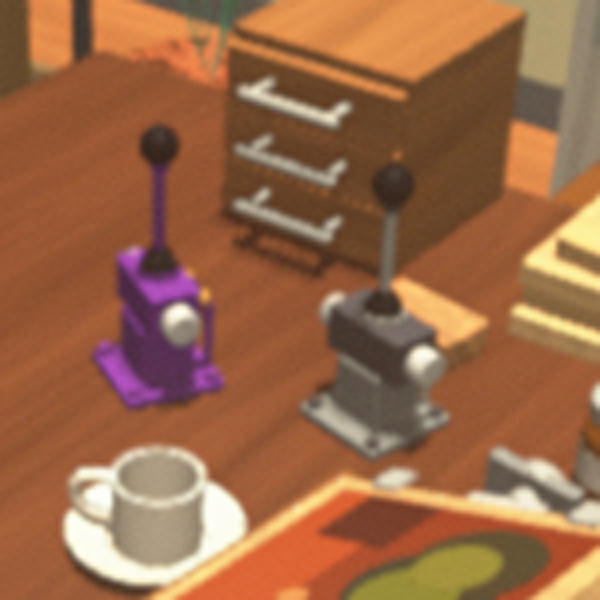

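The scene view shows two valve shapes: a purple one at (328,200) with its knob at (330,167), and a grey one at (386,220) with its knob at (387,173). The grey/dark steel valve fits the description and purple is excluded; the enlarged crop confirms it, with the grey foot and dark body on the right. In the top view its knob is at (166,248) and its caps at about (192,235) and (180,272). The board's far edge is high.

```bash
cat >> h.py <<'E'
from scipy.optimize import minimize
from itertools import product
def bmask(p,th,yaw,c,lo,hi):
    M=R.from_euler('ZY',[yaw,th]).as_matrix()
    X=[np.array(c)+M@[sx*.15,sy*.13,z] for sx,sy,z in product((-1,1),(-1,1),(lo,hi))]
    h=cv2.convexHull(proj(p,X).astype(np.float32)).astype(np.int32)
    m=np.zeros((480,640),np.uint8);cv2.fillConvexPoly(m,h,1);return m>0
def iou(a,b): return (a&b).sum()/max(1,(a|b).sum())
def tilt(p,reg,yaw,c,lo=-.005,hi=.018):
    ths=np.arange(-.62,.63,.01)
    s=[iou(reg,bmask(p,t,yaw,c,lo,hi)) for t in ths]
    i=int(np.argmax(s));return round(ths[i],3),round(s[i],3)
E
python3 - <<'E'
from h import *
P={n:shot(n) for n in('scene','top')}
regs={}
for n,p in P.items():
    for l in('board','valve','stand'):
        for r in arm.trace(l,p)[:3]:
            m=np.array(r['region']);print(n,l,round(r['conf'],2),m.sum(),(np.array(r['centre'])*[640,480]).round())
            if l=='board' and (n not in regs): regs[n]=m
    cv2.imwrite('pics/m_%s.png'%n,(regs[n]*255).astype(np.uint8)) if n in regs else 0
for yaw in (-.12,-.09,-.06,-.03,0,.03):
    print(yaw,[tilt(P[n],regs[n],yaw,(.659,0,.15)) for n in regs])
# caps of the valve in top: z~0.087
for z in(.08,.095):
    a=atz(P['top'],(191/640,235/480),z);b=atz(P['top'],(180/640,272/480),z);print(a,b,np.arctan2(*(a-b)[[1,0]]),np.linalg.norm(a-b))
t=P['top']['frame'][215:300,140:240,::-1];cv2.imwrite('pics/c2.png',cv2.resize(t,None,fx=6,fy=6,interpolation=cv2.INTER_CUBIC))
E
```

```text
scene board 0.81 7123 [394. 286.]
scene board 0.35 14022 [381. 310.]
scene valve 0.79 1231 [388. 221.]
scene valve 0.58 1041 [330. 211.]
scene stand 0.82 13962 [383. 309.]
top board 0.76 14057 [327. 154.]
top valve 0.89 1618 [209. 332.]
top valve 0.71 1708 [188. 253.]
top stand 0.85 17339 [334. 159.]
top stand 0.71 1431 [454. 238.]
-0.12 [(np.float64(-0.23), np.float64(0.809)), (np.float64(-0.55), np.float64(0.953))]
-0.09 [(np.float64(-0.22), np.float64(0.808)), (np.float64(-0.59), np.float64(0.95))]
-0.06 [(np.float64(-0.24), np.float64(0.797)), (np.float64(-0.62), np.float64(0.934))]
-0.03 [(np.float64(-0.26), np.float64(0.784)), (np.float64(-0.62), np.float64(0.916))]
0 [(np.float64(-0.26), np.float64(0.774)), (np.float64(-0.61), np.float64(0.9))]
0.03 [(np.float64(-0.25), np.float64(0.766)), (np.float64(-0.51), np.float64(0.878))]
[0.48025183 0.33688734 0.08      ] [0.38845321 0.36047867 0.08      ] -0.25154666408542975 0.09478151856061245
[0.47821847 0.33268935 0.095     ] [0.38751516 0.3559992  0.095     ] -0.25154666408542986 0.0936506237799108
```

View pics/c2.png

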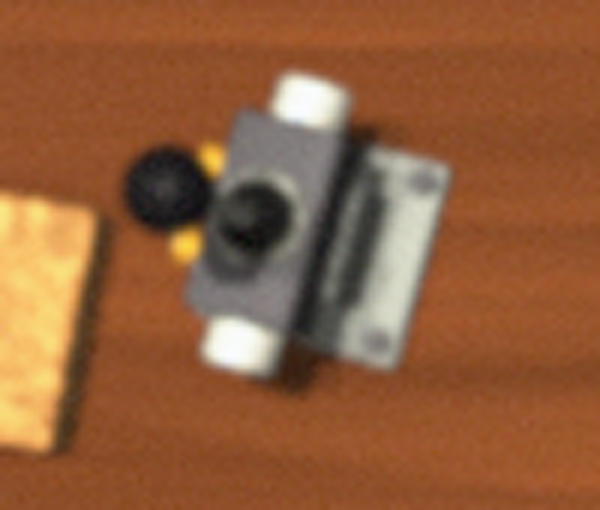

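The crop shows the grey valve with its knob at (168,246) px and caps along a yaw of about -0.25 rad. Move high over the table to above the knob.

carry_out(claw=[9,9,9,9,9,9,9,9,9,9,9,9,9,9,9,9], delta_pos=[[0,0,-4],[0,0,-4],[0,0,-4],[0,0,-4],[3.18,-3.17,0],[3.18,-3.17,0],[3.18,-3.17,0],[3.18,-3.17,0],[3.18,-3.17,0],[3.18,-3.17,0],[3.18,-3.17,0],[3.18,-3.17,0],[3.18,-3.17,0],[3.18,-3.17,0],[3.18,-3.17,0],[3.18,-3.17,0]], angular=[[0,0,0],[0,0,0],[0,0,0],[0,0,0],[0,0,0],[0,0,0],[0,0,0],[0,0,0],[0,0,0],[0,0,0],[0,0,0],[0,0,0],[0,0,0],[0,0,0],[0,0,0],[0,0,0]])

```text
clock: 3.3
position: [0.4505, -0.0504, 0.3871]
ee_rot: [3.06, 0.708, 0.001]
force: [1.4, -0.8, -0.1]
width: 0.982
gripper_force: 0.0
```

carry_out(claw=[9,9,9,9,9,9,9,9,9,9,9,9,9,9,9,9,9,9], delta_pos=[[1.64,-3.65,0],[1.64,-3.65,0],[1.64,-3.65,0],[1.64,-3.65,0],[1.64,-3.65,0],[1.64,-3.65,0],[1.64,-3.65,0],[1.64,-3.65,0],[1.64,-3.65,0],[1.64,-3.65,0],[0,0,0],[0,0,0],[0,0,0],[0,0,0],[0,0,0],[0,0,0],[0,0,0],[0,0,0]], angular=[[0,0,0],[0,0,0],[0,0,0],[0,0,0],[0,0,0],[0,0,0],[0,0,0],[0,0,0],[0,0,0],[0,0,0],[0,0,-0.1245],[0,0,-0.1245],[0,0,-0.1245],[0,0,-0.1245],[0,0,-0.1245],[0,0,-0.1245],[0,0,-0.1245],[0,0,0]])

```text
clock: 5.1
position: [0.4374, 0.3476, 0.3866]
ee_rot: [-2.474, -1.936, 0.0]
force: [0.2, -0.5, -0.5]
width: 0.981
gripper_force: 0.0
```

```bash
python3 - <<'E'
from h import *
s=shot('scene');w=shot('wrist','w1.png')
for n,p in(('scene',s),('wrist',w)):
    for l,z in(('lever_knob',.222),('lever_pivot',.1)):
        for r in arm.place_of(l,p)[:2]: print(n,l,round(r['conf'],2),(np.array(r['centre'])*[640,480]).round(),atz(p,r['centre'],z).round(4))
x=R.from_rotvec(arm.observe()['ee_rot']).as_matrix();print(x.round(3),arm.observe()['position'],arm.observe()['joints'].round(2))
f=s['frame'][230:390,300:480,::-1];np.save('s1.npy',s['frame'])
c=cv2.resize(f,None,fx=4,fy=3.75,interpolation=cv2.INTER_CUBIC)
c=cv2.resize(f,None,fx=3.5,fy=3.5,interpolation=cv2.INTER_CUBIC);cv2.imwrite('pics/c3.png',c)
import pickle;pickle.dump({k:s[k] for k in('frame','mtx','dist','T')},open('s1.pkl','wb'))
E
```

```text
scene lever_knob 0.7 [324. 168.] [0.2425 0.2724 0.222 ]
scene lever_knob 0.6 [384. 173.] [0.4152 0.3611 0.222 ]
scene lever_pivot 0.8 [329. 197.] [0.2425 0.2978 0.1   ]
scene lever_pivot 0.7 [380. 213.] [0.4331 0.3223 0.1   ]
wrist lever_knob 0.55 [156. 319.] [0.2523 0.2869 0.222 ]
wrist lever_pivot 0.87 [192. 272.] [0.2487 0.2896 0.1   ]
wrist lever_pivot 0.76 [319. 192.] [0.4376 0.3507 0.1   ]
[[ 0.244  0.97   0.   ]
 [ 0.97  -0.244 -0.   ]
 [-0.     0.    -1.   ]] [0.4372891  0.34780814 0.3867431 ] [-0.17  0.35 -0.85  1.41  0.26  1.49 -1.25]
```

View pics/c3.png

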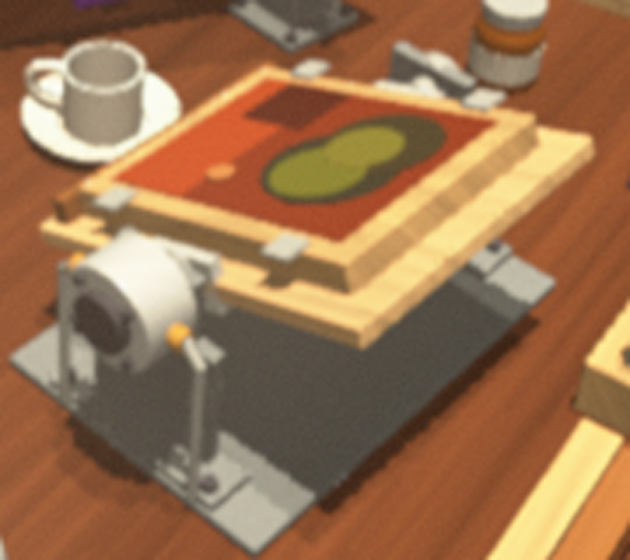

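View pics/w1.png

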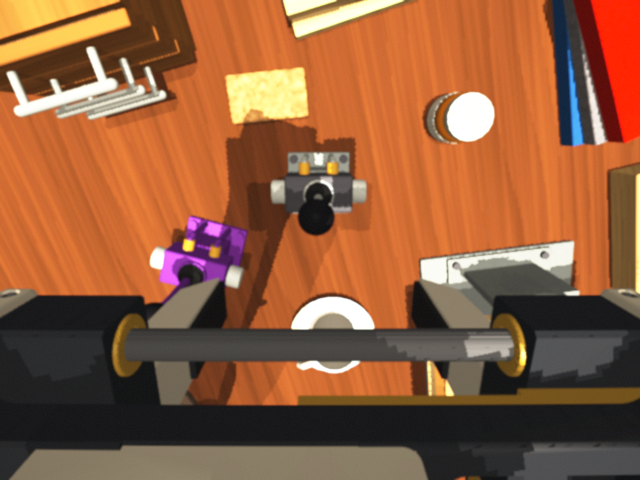

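The crop shows the panel's top-face corners at about (80,185), (268,68), (535,118) and (345,268) in crop pixels. The wrist view shows the grey valve straight ahead, with its knob at (316,216).

```bash
python3 - <<'E'
from h import *
import pickle
from scipy.optimize import least_squares
s=pickle.load(open('s1.pkl','rb'))
C=np.array([[80,186],[268,68],[535,118],[345,268]])/3.5+[300,230]
S=[(-1,-1),(-1,1),(1,1),(1,-1)]
def pts(q,hx=.125,hy=.105,z=.021):
    M=R.from_euler('ZY',q[:2][::-1]).as_matrix() # q=theta,yaw
    return [np.array([q[2],q[3],.15])+M@[a*hx,b*hy,z] for a,b in S]
r=least_squares(lambda q:(proj(s,pts(q))-C).ravel(),[-.3,-.08,.659,0]);print('panel',r.x.round(3),r.fun.round(1))
# base check: grey base corners give stand yaw: crop (10,358),(255,552),(555,283)
for c,z in(((10,358),.01),((255,552),.01),((555,283),.01)):
    print(atz(s,((c[0]/3.5+300)/640,(c[1]/3.5+230)/480),z).round(3))
w=arm.get_image('wrist');print(atz(w,(316/640,216/480),.222).round(4))
E
```

```text
panel [-0.341 -0.124  0.665 -0.   ] [-0.6  0.2 -0.2 -0.2  0.9  0.1 -0.1 -0.3]
[ 0.525 -0.165  0.01 ]
[ 0.762 -0.192  0.01 ]
[0.804 0.163 0.01 ]
[0.4346 0.3505 0.222 ]
```

carry_out(claw=[9,9,9,9,9,9,9], delta_pos=[[0.25,-0.25,0],[0,0,3.8],[0,0,3.8],[0,0,3.8],[0,0,3.8],[0,0,3.8],[0,0,0]], angular=[[0,0,0],[0,0,0],[0,0,0],[0,0,0],[0,0,0],[0,0,0],[0,0,0]])

```text
clock: 6.15
position: [0.4336, 0.3484, 0.1924]
ee_rot: [2.475, 1.933, -0.013]
force: [-0.8, -0.2, 0.4]
width: 0.987
gripper_force: 0.0
```

carry_out(claw=[9,9,9,9], delta_pos=[[0,2.5,0],[0,2.5,0],[0,2,0],[0,0.5,0]], angular=[[0,0,0],[0,0,0],[0,0,0],[0,0,0]])

```text
clock: 6.55
position: [0.5075, 0.3336, 0.1975]
ee_rot: [-2.474, -1.931, 0.003]
force: [-11.3, 4.0, -7.0]
width: 0.982
gripper_force: 5.7
```

```bash
cat > t.py <<'E'
from h import *
import sys
s=shot('scene');f=s['frame'][130:390,300:480,::-1]
o=arm.observe();print(o['clock'],o['position'].round(4),o['force'].round(1))
import pickle;pickle.dump({k:s[k] for k in('frame','mtx','dist','T')},open(sys.argv[1]+'.pkl','wb'))
cv2.imwrite('pics/%s.png'%sys.argv[1],cv2.resize(f,None,fx=2.3,fy=2.3,interpolation=cv2.INTER_CUBIC))
def V(th):
    M=R.from_euler('ZY',[-.124,th]).as_matrix()
    return M
# painted-colour mask vs model panel: choose tilt by gradient along projected panel/paint edges
hsv=cv2.cvtColor(s['frame'],cv2.COLOR_RGB2GRAY);g=cv2.GaussianBlur(hsv,(3,3),0)
ref=pickle.load(open('s1.pkl','rb'));th0=-.341
c=np.array([.665,0,.15])
a,b=np.meshgrid(np.linspace(-.1,.1,81),np.linspace(-.085,.085,71));L=np.c_[a.ravel(),b.ravel(),0*a.ravel()+.021]
def samp(p,th):
    uv=proj(p,c+L@V(th).T).astype(np.float32)
    return cv2.remap(p['frame'],uv[:,:1],uv[:,1:],cv2.INTER_LINEAR)[:,0].astype(float)
A=samp(ref,th0);A-=A.mean(0)
best=[]
for th in np.arange(-.6,.61,.01):
    B=samp(s,th);B-=B.mean(0);best.append(((A*B).sum()/np.sqrt((A*A).sum()*(B*B).sum()),th))
print('tilt',[(round(x,3),round(t,2)) for x,t in sorted(best)[::-1][:3]])
E
python3 t.py t1
```

```text
6.6 [0.5071 0.3338 0.1975] [-9.   3.2 -2.3]
tilt [(np.float64(0.996), np.float64(-0.32)), (np.float64(0.993), np.float64(-0.33)), (np.float64(0.987), np.float64(-0.31))]
```

carry_out(claw=[9,9,9,9,9,9,9,9,9,9], delta_pos=[[0,0,0],[0,0,0],[0,0,0],[0,0,0],[0,0,0],[0,0,0],[0,0,0],[0,0,0],[0,0,0],[0,0,0]], angular=[[0,0,0],[0,0,0],[0,0,0],[0,0,0],[0,0,0],[0,0,0],[0,0,0],[0,0,0],[0,0,0],[0,0,0]])

```text
clock: 7.6
position: [0.5052, 0.3344, 0.198]
ee_rot: [-2.471, -1.935, 0.004]
force: [-10.0, 2.2, -3.1]
width: 0.982
gripper_force: 4.9
```

```bash
python3 t.py t2
```

```text
7.65 [0.5052 0.3344 0.198 ] [-9.   1.8 -4.6]
tilt [(np.float64(0.988), np.float64(-0.22)), (np.float64(0.986), np.float64(-0.23)), (np.float64(0.982), np.float64(-0.21))]
```

View pics/t2.png

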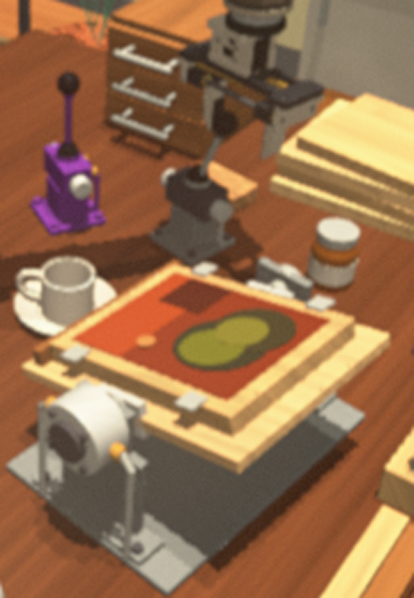

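The lever leans away, pushed by the rear finger, and the board is coming down at about 0.1 rad/s. Keep holding.

carry_out(claw=[9,9,9,9,9,9,9,9,9,9,9,9,9,9,9], delta_pos=[[0,0,0],[0,0,0],[0,0,0],[0,0,0],[0,0,0],[0,0,0],[0,0,0],[0,0,0],[0,0,0],[0,0,0],[0,0,0],[0,0,0],[0,0,0],[0,0,0],[0,0,0]], angular=[[0,0,0],[0,0,0],[0,0,0],[0,0,0],[0,0,0],[0,0,0],[0,0,0],[0,0,0],[0,0,0],[0,0,0],[0,0,0],[0,0,0],[0,0,0],[0,0,0],[0,0,0]])

```text
clock: 9.15
position: [0.5052, 0.3344, 0.198]
ee_rot: [-2.471, -1.935, 0.004]
force: [-9.1, 3.1, -4.1]
width: 0.977
gripper_force: 4.8
```

```bash
python3 t.py t3
```

```text
9.2 [0.5052 0.3344 0.198 ] [-9.1  2.5 -4.2]
tilt [(np.float64(0.97), np.float64(-0.08)), (np.float64(0.968), np.float64(-0.07)), (np.float64(0.967), np.float64(-0.09))]
```

carry_out(claw=[9,9,9,9,9,9,9,9,9,9], delta_pos=[[0,0,0],[0,0,0],[0,0,0],[0,0,0],[0,0,0],[0,-2.4,0],[0,-2.4,0],[0,-2.4,0],[0,0,0],[0,0,0]], angular=[[0,0,0],[0,0,0],[0,0,0],[0,0,0],[0,0,0],[0,0,0],[0,0,0],[0,0,0],[0,0,0],[0,0,0]])

```text
clock: 10.2
position: [0.4388, 0.351, 0.1987]
ee_rot: [2.475, 1.935, 0.004]
force: [0.7, -0.1, -0.8]
width: 0.981
gripper_force: 0.0
```

```bash
python3 t.py t4; python3 - <<'E'
import cv2,pickle
s=pickle.load(open('t4.pkl','rb'))
cv2.imwrite('pics/c4.png',cv2.resize(s['frame'][230:390,300:480,::-1],None,fx=3.5,fy=3.5,interpolation=cv2.INTER_CUBIC))
E
```

```text
10.25 [0.4395 0.3505 0.1982] [ 0.1 -0.3 -0.8]
tilt [(np.float64(0.962), np.float64(-0.02)), (np.float64(0.961), np.float64(-0.03)), (np.float64(0.957), np.float64(-0.01))]
```

View pics/c4.png

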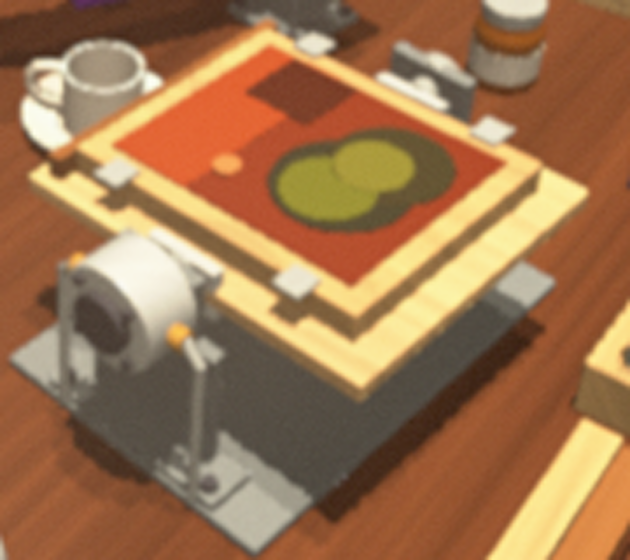

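Panel corners are now at about (76,147), (268,25), (541,165) and (354,318) in the crop. Fit them as an independent check.

```bash
python3 - <<'E'
from h import *
import pickle
from scipy.optimize import least_squares
S=[(-1,-1),(-1,1),(1,1),(1,-1)]
s=pickle.load(open('t4.pkl','rb'))
C=np.array([[76,147],[268,25],[541,165],[354,318]])/3.5+[300,230]
def pts(q):
    M=R.from_euler('ZY',[q[1],q[0]]).as_matrix()
    return [np.array([q[2],q[3],.15])+M@[a*.125,b*.105,.021] for a,b in S]
r=least_squares(lambda q:(proj(s,pts(q))-C).ravel(),[0,-.12,.665,0]);print(r.x.round(3),r.fun.round(1))
r=least_squares(lambda q:(proj(s,pts([q[0],-.124,.665,0]))-C).ravel(),[0]);print(r.x.round(3),r.fun.round(1))
# independent: top camera, board panel in both 
p=shot('top','top4.png')
m=np.array(arm.trace('board',p)[0]['region'])
for lo,hi in((-.005,.018),(-.01,.01)): print(tilt(p,m,-.124,(.665,0,.15),lo,hi))
E
```

```text
[-0.038 -0.119  0.663 -0.   ] [-0.4 -0.6 -0.3  0.5  0.6  0.   0.1 -0. ]
[-0.045] [ 0.2 -0.3  0.5  0.9  1.4  0.3  0.5  0. ]
(np.float64(0.15), np.float64(0.928))
(np.float64(0.12), np.float64(0.945))
```

Both methods say slightly short of level (-0.02 to -0.045). A short trim push should add about +0.03.

carry_out(claw=[9,9,9,9,9,9,9,9,9], delta_pos=[[0,2.5,0],[0,2.5,0],[0,1.2,0],[0,0,0],[0,-2.1,0],[0,-2.1,0],[0,-2,0],[0,0,0],[0,0,0]], angular=[[0,0,0],[0,0,0],[0,0,0],[0,0,0],[0,0,0],[0,0,0],[0,0,0],[0,0,0],[0,0,0]])

```text
clock: 11.25
position: [0.4386, 0.3501, 0.1969]
ee_rot: [2.475, 1.934, 0.001]
force: [0.3, 0.0, 0.8]
width: 0.981
gripper_force: 0.0
```

```bash
python3 t.py t5; python3 - <<'E'
import cv2,pickle
s=pickle.load(open('t5.pkl','rb'))
cv2.imwrite('pics/c5.png',cv2.resize(s['frame'][230:390,300:480,::-1],None,fx=3.5,fy=3.5,interpolation=cv2.INTER_CUBIC))
E
```

```text
11.3 [0.4392 0.3498 0.1968] [-0.6  0.3  0.3]
tilt [(np.float64(0.959), np.float64(0.0)), (np.float64(0.959), np.float64(-0.01)), (np.float64(0.955), np.float64(-0.02))]
```

View pics/c5.png

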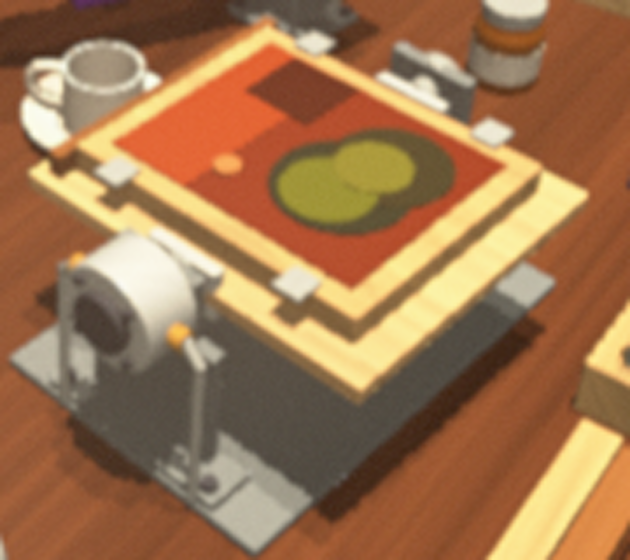

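The board moved to about -0.01 (corner fit about -0.025), well within tolerance. Lift clear and check the lever.

carry_out(claw=[9,9,9,9,9,9,9,9], delta_pos=[[0,0,-2],[0,0,-4],[0,0,-4],[0,0,-4],[0,0,-4],[0,0,0],[0,0,0],[0,0,0]], angular=[[0,0,0],[0,0,0],[0,0,0],[0,0,0],[0,0,0],[0,0,0],[0,0,0],[0,0,0]])

```text
clock: 12.1
position: [0.4388, 0.3493, 0.3754]
ee_rot: [2.476, 1.932, -0.003]
force: [-0.3, 0.7, -0.9]
width: 0.983
gripper_force: 0.0
```

```bash
python3 t.py t6
```

```text
12.15 [0.4386 0.3493 0.3752] [ 0.4  0.1 -0.3]
tilt [(np.float64(0.959), np.float64(0.0)), (np.float64(0.959), np.float64(-0.01)), (np.float64(0.955), np.float64(-0.02))]
```

View pics/t6.png

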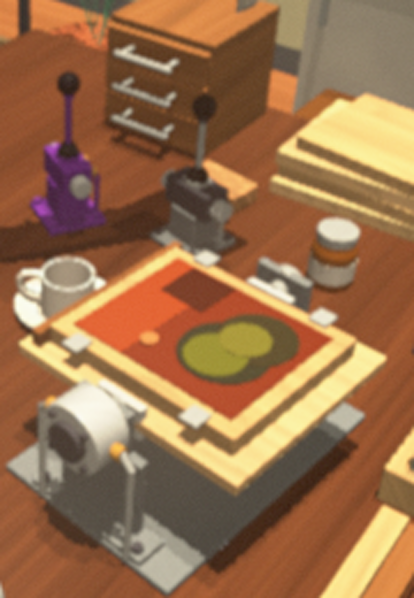

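The lever is upright again (knob at (204,106) in the crop), the board is level and at rest, and the arm is clear.

```bash
python3 -c "
from cell import arm
print(arm.sign_off())"
```

```text
the job is handed in; nothing more can be done
None
```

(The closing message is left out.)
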